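# Stamp the last carton with the hand stamp from the drawer

### The job

Pull open the drawer of the small desk unit, take the self-inking hand stamp out, and stamp the one carton whose printed frame is still empty: set the stamp upright in the middle of that frame, long side along the frame's long side, without touching the carton beside the frame or either of the two cartons already stamped. Press lightly, so that the sprung black cap sinks about half its travel and not hard down to its stop, and finish like that, still gripping the stamp and keeping it pressed: do not lift it or let go. Leave the cartons, the paper cup and the pencil bundle where they are.

Things in the scene. Friction and masses are not known exactly. Their poses are not given: they have to be found in the camera images.
- unit_drawer0 (a joint): drawer of a grey desk-top unit fixed to the table (260 deep x 260 wide x 140 high, front towards the robot, turned a little). Value: metres out: 0 shut, 0.18 fully out; starts at 0 to 0.025; about 1 N friction, stays where left. Inside 218 wide, floor 22 mm above the table, front 128 and sides 118 mm above the table; its contents are free from above once it is some 120 mm out
- unit_drawer0_handle (a point): middle of the drawer's steel bar handle: a horizontal round bar 11 mm thick, 120 mm long along y, its axis 35 mm in front of the drawer front, both ends joined to it by short stems 51 mm either side of the middle; 102 mm above the table; moves with the drawer; the drawer slides out along this point's -x (roughly towards the robot), y along the bar, z up
- stamp: self-inking hand stamp, standing upright in the front half of the drawer, 120 g (unknown to about 30%), 85 tall: a grey foot 50 (x) x 32 (y) x 8, a grey frame 42 x 24 above it and a black cap 48 (x) x 30 (y) from 35 to 85 mm above the foot's underside. Origin at the centre of the foot's underside (the face that prints), z up, x along the long side; a half turn about z makes no difference
- stamp_grip (a point): middle of the black cap, where to hold the stamp (30 mm across y), 60 mm above the foot's underside, on the axis; sinks with the cap
- stamp_cap (a joint): how far the cap is pushed down on the frame, m: 0 up, 0.016 at its stop. Spring: starts to sink at about 2.5 N, 450 N/m on top, about 6 N at half travel (0.008), 9.7 N at the stop
- carton_blank: the carton to stamp: closed cardboard carton 100 (x) x 80 (y) x 50 high, about 0.6 kg, loose on the table; white label on top with a printed empty frame. Origin at the centre of its underside, z up
- carton_blank_frame (a point): middle of the empty printed frame on top of that carton, on the top face (50 mm above the table); the frame is 64 (x) x 46 (y); it lies 10 mm towards +x from the carton's centre; axes as the carton's. To the eye: a thin dark rectangle with white inside and five short printed dashes beside it
- carton_done1: like carton_blank, but the frame already holds a stamped impression (dark bars); leave alone. Origin at the centre of its underside
- carton_done2: another carton already stamped, same size; leave alone
- cup: white paper cup, 72 mm across at the rim, 90 high, origin at the centre of its underside; leave alone
- bundle: six pencils bundled with grey tape, lying, 190 long (x) x 29 wide x 26 high, origin under its middle; leave alone
There are look-alikes about, which are no part of the job. What is shaped like the carton_blank but green or red is not meant.

How it is judged:
By the outcome, as a careful person would: the job done as asked, in the order asked, and still so for the second after the job is handed in, while the arm keeps its last pose, push and grip.
It also fails if it takes over 61 s, if anything falls off the work surface, if the arm or the gripper's body presses on something with over 40 N, if the wrist force passes 120 N, or if a joint passes its speed limit or range.

### The arm

A 6-joint arm with a two-finger parallel gripper is mounted at the origin on the work surface. World frame = base frame: x ahead of the robot, y to its left, z up, the work surface at z = 0. Lengths are in mm, angles in rad, forces in N, time in s.
With the tool pointing down it reaches from about 300 to 950 mm from the base axis. Payload 3.1 kg.
Tool frame: the origin (TCP) lies midway between the tips of the shut fingers; the grasp point (between the pads) lies 19 mm behind it; z points along the fingers, x is the direction in which the jaws open and shut, and the axes are right-handed (so a half turn about z gives the same grasp; the last joint's range is limited). The gripper opens to 85 mm and grips with 20 to 120 N. Pads are 22 mm wide; open, the fingers measure 114 mm over their backs; the gripper's body (76 mm by 85 mm) begins 54 mm behind the grasp point. The pads swing forward as they close: fully open they stand 13 mm farther back than shut.
Start: joints at [1.185, 0.308, 1.634, -0, 1.2, -0.07], TCP at [194.137, 594.09, 231.272] pointing down, gripper open.
Joint ranges: [-3.06, 3.06], [-0.79, 1.96], [0.05, 2.63], [-1.19, 4.34], [0.05, 2.64], [-2.94, 2.94]. Speed limits (rad/s): [2.79, 2.79, 3.14, 3.14, 3.14, 3.14].

### API

Orientations are given as a unit quaternion [x, y, z, w].
In Python, from bench import ctrl, claw, vision, workorder gives the robot as it stands. Calls block until the motion is done:
- ctrl.move_pose(position, orientation): joint-space move of the TCP to a pose.
- ctrl.line_to(position, rot=None, feed=150): straight line of the TCP; rot=None keeps the orientation; feed is the mean speed in mm/s.
- ctrl.move_j(angles): joint-space move.
- claw.gripper_to(opening): opening from 0.0 (shut) to 1.0 (fully open); the grip force is fixed at half the most; returns when the fingers have stopped.
- ctrl.hold(seconds).
- ctrl.solve_ik(position, orientation): joint angles nearest the present ones, or None.
- vision.snapshot(name): name is "scene" or "side" or "wrist"; returns the picture (384x512x3 uint8, red, green, blue); there is no depth.
- vision.camera_info(name): a dict with "intrinsics" (3x3 intrinsics, pixels), "R" (3x3) and "t" (3): a world point X has camera coordinates R X + t. Camera axes: x right, y down, z forward; pixel columns grow to the right and rows downward; lengths in mm; the calibration is good to about 2 mm. A picture is of the moment at which its call begins: read the wrist's pose just before it. camera_info takes no time and is no camera call; for the wrist camera it gives the pose at the moment of the call.
A pose or a line that the arm cannot do raises ctrl.MotionError and nothing moves.
- workorder.job_done(): hands the job in, once; it reports no verdict.
Readings, each from a call of its own:
- ctrl.read_time(): time.
- ctrl.read_joints(): joint angles.
- ctrl.read_dq(): joint speeds.
- ctrl.read_effort(): joint torques, N m.
- ctrl.read_tcp_pos(): TCP position.
- ctrl.read_tcp_rot(): TCP orientation.
- ctrl.read_wrist_force(): force on the tool from outside, world axes, zero at the start.
- ctrl.read_ft_torque(): the same for the moment, N m.
- ctrl.read_opening(): opening from 0.0 (shut) to 1.0 (fully open).
Only numpy, scipy, OpenCV 4.12 (cv2) and the standard library are available. Lean on these libraries where they do the work, as an engineer would, in place of code of your own. Each camera call takes 0.05 s, during which the arm holds its last target. There are 200 camera calls.

## Working session

There is one attempt and no reset: what is moved stays moved. The work goes in short steps, each a Python script; the robot and the scene stay as the last script left them, time stands still between calls to the robot, and variables do not carry over. Pictures are saved under pics/ and viewed, about 8 in all and at most 12, crops included, and the job is handed in when it is done.

```bash
ls; mkdir -p pics; cat > h.py <<'E'
import numpy as np, cv2
from scipy.spatial.transform import Rotation as Ro
from bench import ctrl, claw, vision, workorder
def snap(n,f,crop=None,scale=1):
    im=vision.snapshot(n)[:,:,::-1].copy()
    cv2.imwrite('pics/raw_'+f+'.png',im)
    if crop: im=im[crop[1]:crop[3],crop[0]:crop[2]]
    if scale!=1: im=cv2.resize(im,None,fx=scale,fy=scale,interpolation=cv2.INTER_CUBIC)
    cv2.imwrite('pics/'+f+'.png',im)
def ray(ci,uv,z):
    K,R,t=[np.array(ci[k],float) for k in('intrinsics','R','t')]
    c=-R.T@t; d=R.T@np.linalg.solve(K,[uv[0],uv[1],1])
    return c+d*(z-c[2])/d[2]
def proj(ci,X):
    K,R,t=[np.array(ci[k],float) for k in('intrinsics','R','t')]
    p=K@(R@np.array(X,float)+t); return p[:2]/p[2]
def down(a):  # tool down, jaw axis (tool x) at world angle a
    return (Ro.from_euler('z',a)*Ro.from_euler('x',np.pi)).as_quat()
E
python3 - <<'E'
from h import *
a=vision.snapshot('scene');b=vision.snapshot('side')
for n,i in(('scene',a),('side',b)):
    cv2.imwrite(f'pics/raw_{n}0.png',i[:,:,::-1])
    cv2.imwrite(f'pics/{n}0.png',cv2.resize(i[:,:,::-1],(800,600),interpolation=cv2.INTER_CUBIC))
    ci=vision.camera_info(n);R=np.array(ci['R']);print(n,-R.T@np.array(ci['t']),R[2],ci['intrinsics'])
print(ctrl.read_tcp_rot(),ctrl.read_time())
E
```

```text
pics
scene [1289.74884483   67.9392321   773.67203539] [-0.71572573 -0.11394555 -0.68902329] [[351.766346     0.         251.40143297]
 [  0.         351.766346   186.38695622]
 [  0.           0.           1.        ]]
side [ 152.41031523 -593.75980368  816.05933992] [ 0.41849271  0.52410073 -0.74174273] [[361.0323369    0.         256.05179483]
 [  0.         361.0323369  192.31354904]
 [  0.           0.           1.        ]]
[ 8.09518551e-01  5.87093342e-01 -9.05434042e-04  5.51570890e-04] 0.1
```

View pics/scene0.png

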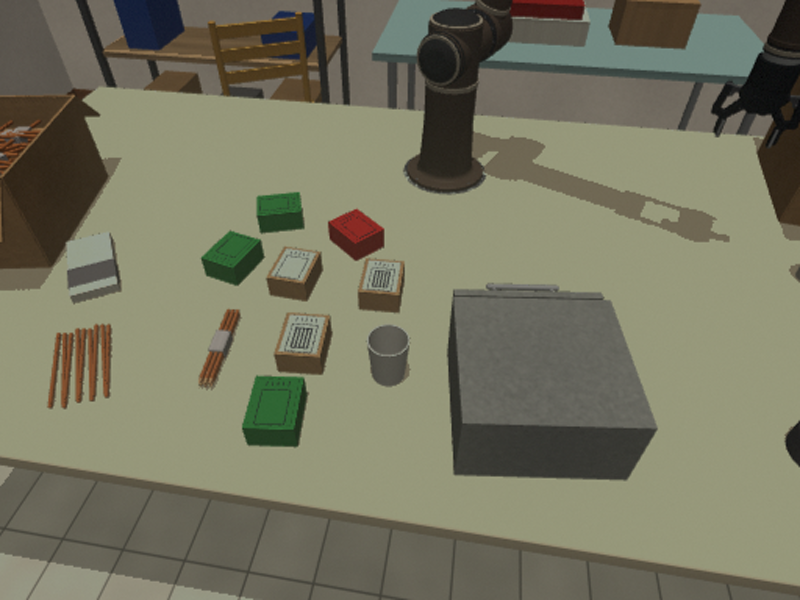

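View pics/side0.png

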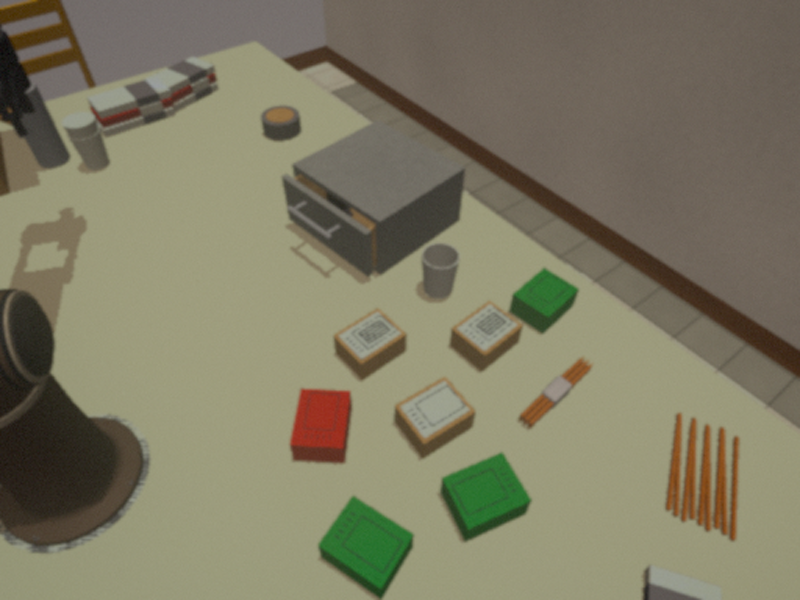

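The scene picture shows these candidates for the blank carton (800-px scale):
- Cardboard with an empty frame: (295,268), and (435,412) in side. This one fits the description.
- Cardboard with dark bars, already stamped: (382,280) and (303,338).
- Green: (280,210), (233,257) and (275,408).
- Red: (357,233).

The drawer handle is at scene (523,288) and side (316,220). I'll compute positions and make a close crop.

```bash
python3 - <<'E'
from h import *
s=vision.camera_info('scene');d=vision.camera_info('side');k=.64
def P(c,u,z):return ray(c,(u[0]*k,u[1]*k),z).round(0)[:2]
for n,c,u,z in [('hdl A',s,(488,286),102),('hdl B',s,(557,289),102),('side hdl',d,(290,206),102),('side hdl',d,(338,232),102),
 ('top back',s,(457,428),140),('top back',s,(653,430),140),('top front',s,(603,298),140),('topfront',s,(455,292),140),
 ('side top',d,(378,125),140),('side top',d,(465,168),140),('side top front L',d,(293,165),140),
 ('blank sc',s,(296,264),50),('blank sd',d,(435,407),50),('cup',s,(388,340),90),('d1',s,(382,272),50),('d1',d,(370,333),50),('d2',s,(304,333),50),('d2',d,(487,328),50)]:
    print(n,P(c,u,z))
a=cv2.imread('pics/raw_scene0.png')[145:215,160:270];b=cv2.imread('pics/raw_side0.png')[195:300,205:345]
f=lambda i:cv2.resize(i,(400,300),interpolation=cv2.INTER_CUBIC)
c=cv2.imread('pics/raw_scene0.png')[170:205,285:395];e=cv2.imread('pics/raw_side0.png')[75:180,175:305]
cv2.imwrite('pics/crop1.png',np.vstack([np.hstack([f(a),f(b)]),np.hstack([f(c),f(e)])]))
E
```

```text
hdl A [551. 123.]
hdl B [539. 245.]
side hdl [537. 246.]
side hdl [570. 122.]
top back [878.  89.]
top back [839. 346.]
top front [591. 309.]
topfront [616.  66.]
side top [821. 333.]
side top [866.  92.]
side top front L [590. 314.]
blank sc [ 491. -257.]
blank sd [ 490. -263.]
cup [696. -34.]
d1 [487. -82.]
d1 [496. -81.]
d2 [ 669. -190.]
d2 [ 666. -197.]
```

View pics/crop1.png

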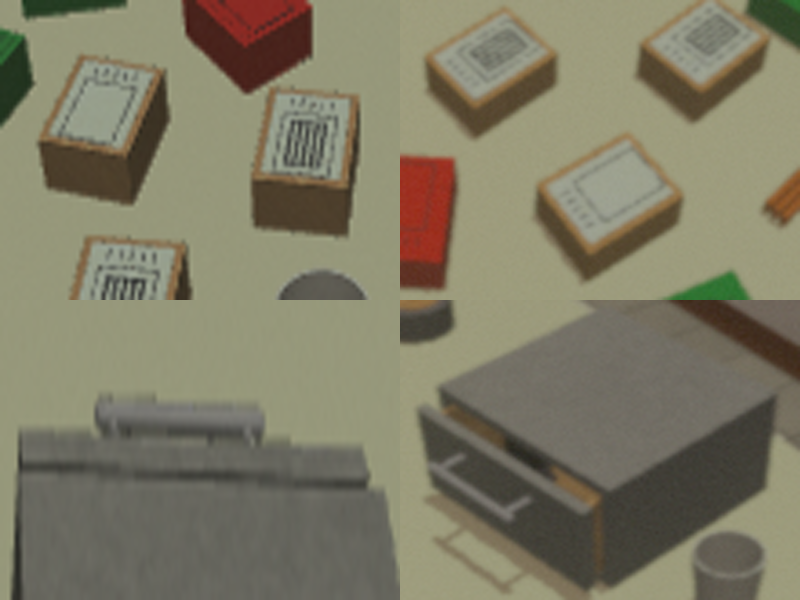

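The crop confirms it. The blank carton has an empty frame at crop (98,105), with its dashes toward the robot, so the frame is offset away from the dashes. Both neighbours have bars. The drawer is slightly open. Next I'll look at the handle with the wrist camera.

```bash
python3 - <<'E'
from h import *
ci=vision.camera_info('wrist');R=np.array(ci['R']);c=-R.T@np.array(ci['t'])
T=Ro.from_quat(ctrl.read_tcp_rot())
print('cam in tool',T.inv().apply(c-ctrl.read_tcp_pos()).round(1),'axis',T.inv().apply(R[2]).round(3),np.array(ci['intrinsics'])[0])
for a in(.148,.148+np.pi,.148-np.pi):
    for p in((525,180,280),(545,184,83),(395,160,83)): 
        q=ctrl.solve_ik(p,down(a)); print(a,None if q is None else np.round(q,2))
a=.148
q=ctrl.solve_ik((525,180,280),down(a)); q2=ctrl.solve_ik((525,180,280),down(a+np.pi))
a=min((x for x in((q,a),(q2,a+np.pi)) if x[0] is not None),key=lambda x:abs(x[0][5]))[1]
ctrl.move_pose((525,180,280),down(a)); print('a',a,ctrl.read_time(),ctrl.read_tcp_pos())
w=vision.camera_info('wrist');import json;json.dump({k:np.array(v).tolist() for k,v in w.items()},open('w1.json','w'))
snap('wrist','w1',scale=1.5)
print(proj(w,(545,184,102)))
E
```

```text
cam in tool [   0.3  -81.3 -142.9] axis [0.    0.316 0.949] [308.4308956    0.         257.87413303]
0.148 [ 0.25  0.13  1.75 -0.    1.26  0.1 ]
0.148 [ 0.25  0.4   1.85 -0.    0.89  0.1 ]
0.148 [ 0.28  0.14  2.19 -0.    0.81  0.13]
3.2895926535897932 None
3.2895926535897932 None
3.2895926535897932 None
-2.993592653589793 None
-2.993592653589793 None
-2.993592653589793 None
a 0.148 2.025 [524.66970772 180.86363947 279.8517308 ]
[276.99699937 177.02392255]
```

View pics/w1.png

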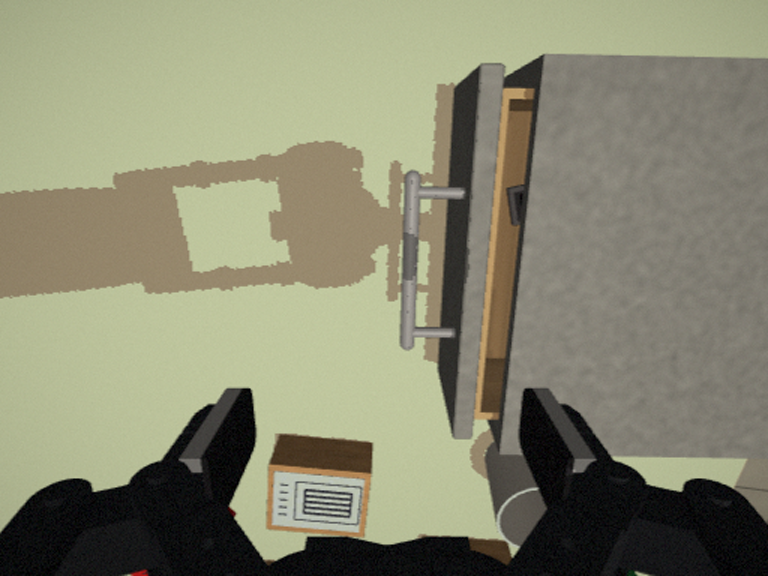

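The handle bar runs from (412,172) to (407,348), with a small piece of the stamp visible at (515,205). I'll compute its position, grip it and pull.

```bash
python3 - <<'E'
from h import *
import json
w=json.load(open('w1.json'))
A=ray(w,(412/1.5,172/1.5),102);B=ray(w,(407/1.5,348/1.5),102)
print(A,B,np.linalg.norm(A-B)); m=(A+B)/2;v=A-B; a=np.arctan2(-v[0],v[1]);
for u in((492,65),(464,437)): print('front top',ray(w,np.array(u)/1.5,128))
print('mid',m,'yaw',np.degrees(a))
dx=np.array([np.cos(a),np.sin(a),0])
assert 115<np.linalg.norm(v)<127 and abs(a-.148)<.08
q=down(a)
claw.gripper_to(0.42)
ctrl.move_pose((m[0],m[1],150),q)
ctrl.line_to((m[0],m[1],83),feed=100)
print('F',ctrl.read_wrist_force())
claw.gripper_to(0.0); print('open',ctrl.read_opening(),'F',ctrl.read_wrist_force())
p=np.array(ctrl.read_tcp_pos());ctrl.line_to(p-145*dx,feed=120)
print(ctrl.read_tcp_pos(),'F',ctrl.read_wrist_force(),ctrl.read_opening(),ctrl.read_time())
claw.gripper_to(0.42)
p=np.array(ctrl.read_tcp_pos());ctrl.line_to(p+[0,0,90],feed=200)
# look into drawer: stamp about 150mm behind the old guess; camera sits at tool -y
h=m-145*dx; json.dump({'h':h.tolist(),'a':a},open('d.json','w'))
c=h+dx*95
claw.gripper_to(1.0)
ctrl.move_pose((c[0],c[1],330),q)
w=vision.camera_info('wrist');json.dump({k:np.array(v).tolist() for k,v in w.items()},open('w2.json','w'))
snap('wrist','w2',scale=1.5); print(ctrl.read_time())
E
```

```text
[531.81735344 247.18330626 102.        ] [549.47586136 119.68821968 102.        ] 128.71215950467717
front top [565.86151777 313.775155   128.        ]
front top [600.3012967   66.04460548 128.        ]
mid [540.6466074  183.43576297 102.        ] yaw 7.885494854811639Traceback (most recent call last):
  File "<stdin>", line 9, in <module>
AssertionError
```

The bar measures 128.7 mm against 120. Rounded end caps (120 + 11) explain that, and the drawer front lies about 42 mm behind the bar, as it should. Only my own check was too tight, so I'll proceed.

```bash
python3 - <<'E'
from h import *
import json
a=np.radians(7.9);m=np.array([540.6,183.4,102])
dx=np.array([np.cos(a),np.sin(a),0])
q=down(a)
claw.gripper_to(0.42)
ctrl.move_pose((m[0],m[1],150),q)
ctrl.line_to((m[0],m[1],83),feed=100)
print('F',ctrl.read_wrist_force())
claw.gripper_to(0.0); print('open',ctrl.read_opening(),'F',ctrl.read_wrist_force())
p=np.array(ctrl.read_tcp_pos());ctrl.line_to(p-145*dx,feed=120)
print(ctrl.read_tcp_pos(),'F',ctrl.read_wrist_force(),ctrl.read_opening(),ctrl.read_time())
claw.gripper_to(0.42)
p=np.array(ctrl.read_tcp_pos());ctrl.line_to(p+[0,0,90],feed=200)
h=m-145*dx; json.dump({'h':h.tolist(),'a':a},open('d.json','w'))
c=h+dx*95
claw.gripper_to(1.0)
ctrl.move_pose((c[0],c[1],330),q)
w=vision.camera_info('wrist');json.dump({k:np.array(v).tolist() for k,v in w.items()},open('w2.json','w'))
snap('wrist','w2',scale=1.5); print(ctrl.read_time())
E
```

```text
F [ 1.07031159 -0.95721123  8.70539245]
open 0.1035871528188671 F [-0.28471566 -0.76850629  5.03046159]
[396.24230319 164.46418572  83.88599122] F [-1.35023123  3.73046838  5.48720813] 0.10487111012760741 5.7167
8.0417
```

View pics/w2.png

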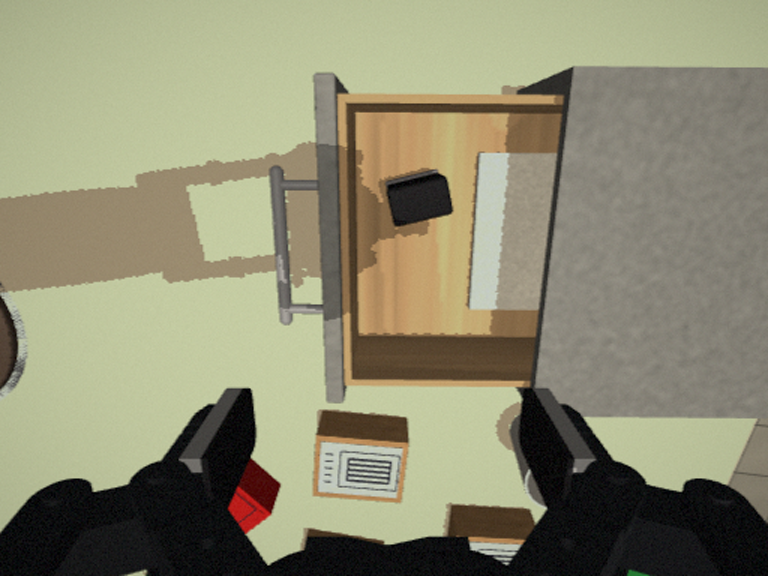

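The drawer is open. The cap's top face has corners at about (388,188), (445,175), (452,211) and (398,226). I'll fit its pose against the known 48x30 size.

```bash
python3 - <<'E'
from h import *
import json
w=json.load(open('w2.json'))
im=cv2.imread('pics/raw_w2.png')
c=[ray(w,np.array(u)/1.5,107)[:2] for u in((388,188),(445,175),(452,211),(398,226))]
print(np.round(c,1),[np.linalg.norm(c[i]-c[i-1]).round(1) for i in range(4)],np.mean(c,0))
g=im.max(2)[100:165,240:320]
mask=((g<60)*255).astype(np.uint8)
n,l,st,ce=cv2.connectedComponentsWithStats(mask);print(st,ce)
crop=cv2.resize(im[100:165,240:320],None,fx=8,fy=8,interpolation=cv2.INTER_CUBIC)
cv2.imwrite('pics/stampcrop.png',np.clip(crop.astype(float)*2.0,0,255).astype(np.uint8))
E
```

```text
[[483.2 226. ]
 [524.8 241.6]
 [535.1 215.6]
 [495.1 198.1]] [np.float64(30.3), np.float64(44.5), np.float64(27.9), np.float64(43.6)] [509.54046242 220.30723526]
[[   0    0   80   65 4065]
 [  18   15   43   36 1135]] [[39.64895449 31.91709717]
 [38.96651982 32.2969163 ]]
```

View pics/stampcrop.png

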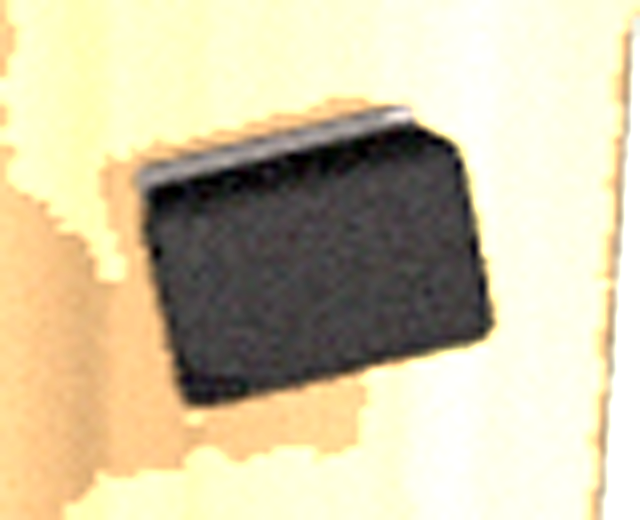

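The crop gives the top-face corners as (155,215), (458,150), (490,330) and (188,402). I'll compute the pose, grasp across the 30 mm side, lift, and look at the blank carton with the stamp in hand.

```bash
python3 - <<'E'
from h import *
import json
w=json.load(open('w2.json'))
c=np.array([ray(w,np.array(u)/8+(240-.44,100-.44),107)[:2] for u in((153,205),(460,145),(491,331),(188,404))])
L=(c[1]-c[0]+c[2]-c[3])/2;W=(c[0]-c[3]+c[1]-c[2])/2
s=c.mean(0);yaw=np.arctan2(L[1],L[0]);print('stamp',s,np.degrees(yaw),np.degrees(np.arctan2(-W[0],W[1])),np.linalg.norm(L),np.linalg.norm(W))
q=down(yaw+np.pi/2)
claw.gripper_to(0.65)
ctrl.move_pose((s[0],s[1],190),q)
ctrl.line_to((s[0],s[1],64),feed=110)
print('F',ctrl.read_wrist_force(),ctrl.read_tcp_pos())
claw.gripper_to(0.0);print('open',ctrl.read_opening(),'F',ctrl.read_wrist_force())
json.dump({'s':s.tolist(),'yaw':yaw,'tcp':np.array(ctrl.read_tcp_pos()).tolist()},open('g.json','w'))
ctrl.line_to((s[0],s[1],250),feed=150)
print('F',ctrl.read_wrist_force(),ctrl.read_opening(),ctrl.read_time())
ctrl.move_pose((452,-260,330),down(np.pi/2))
w=vision.camera_info('wrist');json.dump({k:np.array(v).tolist() for k,v in w.items()},open('w3.json','w'))
snap('wrist','w3',scale=1.5)
b=vision.snapshot('scene')[:,:,::-1];cv2.imwrite('pics/raw_scene3.png',b);b=vision.snapshot('side')[:,:,::-1];cv2.imwrite('pics/raw_side3.png',b)
print(ctrl.read_tcp_pos(),ctrl.read_time())
E
```

```text
stamp [508.9086726  220.07918268] 20.15316229584792 19.019400238982364 45.09539470995417 28.04435484680269
F [ 0.08057617 -0.46736965 -0.55667348] [509.70894573 220.36113176  64.82865706]
open 0.33993912375450464 F [0.564293   0.68505441 2.66061724]
F [ 0.00821182 -0.12297384 -1.6767066 ] 0.33736061703488984 12.9917
[ 452.42341111 -259.08995868  329.74931603] 14.925
```

View pics/w3.png

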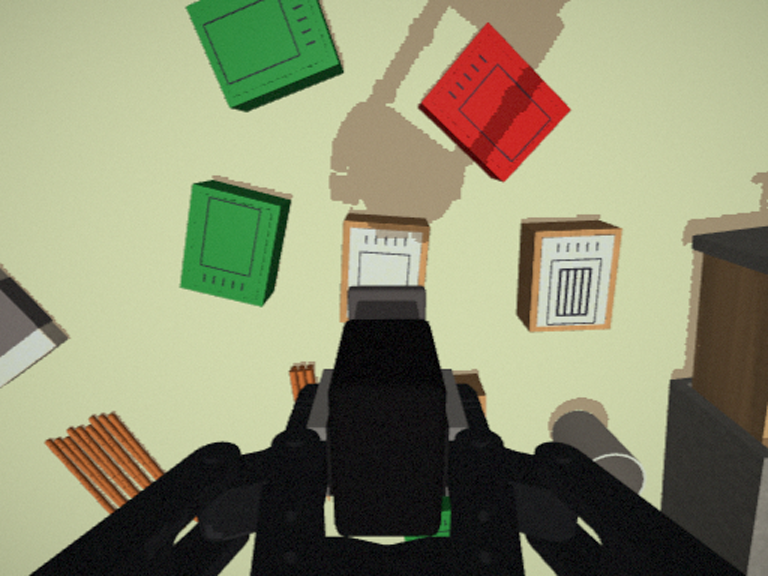

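The stamp is held straight in the gripper (cap edge at row 320, foot edge at row 288). It hides part of the blank carton at (388,270). I'll shift about 75 mm outward to see the whole frame.

```bash
python3 - <<'E'
from h import *
import json
ctrl.line_to((535,-260,310),feed=150)
w=vision.camera_info('wrist');w={k:np.array(v).tolist() for k,v in w.items()}
w['p']=np.array(ctrl.read_tcp_pos()).tolist();w['q']=np.array(ctrl.read_tcp_rot()).tolist()
json.dump(w,open('w4.json','w'))
snap('wrist','w4',crop=(170,60,350,240),scale=3.3)
g=json.load(open('g.json'));T=Ro.from_quat(w['q'])
off=Ro.from_quat(down(g['yaw']+np.pi/2)).inv().apply(np.r_[g['s'],22]-g['tcp']);print('stamp origin in tool',off)
for n,X in(('foot bottom near',(0,-25,0)),('foot top near',(0,-25,-8)),('cap bottom near',(0,-24,-35)),('cap top near',(0,-24,-85))):
    for sx in(-1,1):
        X2=off+np.array(X)+[sx*(16 if 'foot' in n else 15),0,0]
        print(n,(proj(w,T.apply(X2)+w['p'])).round(1),'crop',((proj(w,T.apply(X2)+w['p'])-(170,60))*3.3).round(1))
print(ctrl.read_time())
E
```

```text
stamp origin in tool [ 1.96911298e-04 -7.36384819e-01  4.28054821e+01]
foot bottom near [231.9 189.7] crop [204.1 428.1]
foot bottom near [282.8 189.7] crop [372.2 428.1]
foot top near [230.8 193.5] crop [200.6 440.6]
foot top near [283.8 193.5] crop [375.6 440.7]
cap bottom near [228.5 210.8] crop [192.9 497.5]
cap bottom near [286.  210.8] crop [382.8 497.6]
cap top near [216.2 258.5] crop [152.5 655. ]
cap top near [297.8 258.5] crop [421.8 655.1]
15.6917
```

View pics/w4.png

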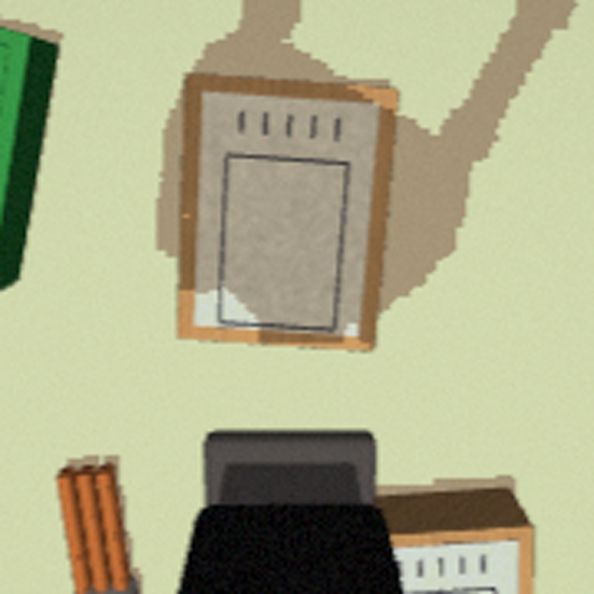

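The frame's corners are at crop (228,154), (349,162), (335,330) and (219,323). The foot's near edge is at row 431 against 428 predicted, so the held pose is right to within about 1 mm. I'll compute the frame, hover above it and check.

```bash
python3 - <<'E'
from h import *
import json
w=json.load(open('w4.json'))
f=lambda L:np.array([ray(w,(np.array(u)+.5)/3.3-.5+(170,60),50)[:2] for u in L])
c=f(((228,154),(349,162),(335,330),(219,323)));k=f(((187,73),(399,88),(374,350),(178,338)))
def fit(c):
    L=(c[3]-c[0]+c[2]-c[1])/2;W=(c[0]-c[1]+c[3]-c[2])/2
    return c.mean(0),np.degrees(np.arctan2(L[1],L[0])),np.degrees(np.arctan2(-W[0],W[1])),np.linalg.norm(L),np.linalg.norm(W)
F=fit(c);print(F);C=fit(k);print(C)
yaw=np.radians(np.mean([F[1],F[2],C[1],C[2]]));ux=np.array([np.cos(yaw),np.sin(yaw)])
print('frame via carton',C[0]+10*ux)
t=(F[0]*2+C[0]+10*ux)/3
q=down(yaw+np.pi/2)
p=np.r_[t,0]-Ro.from_quat(q).apply([.3,0,0])
json.dump({'p':p.tolist(),'yaw':yaw,'t':t.tolist()},open('t.json','w'));print('target',p,np.degrees(yaw))
ctrl.move_pose((p[0],p[1],160),q);ctrl.line_to((p[0],p[1],101),feed=80);ctrl.hold(.3)
print(ctrl.read_tcp_pos(),p,ctrl.read_wrist_force(),Ro.from_quat(ctrl.read_tcp_rot()).as_euler('xyz',degrees=True))
f3=lambda n:vision.snapshot(n)[:,:,::-1]
W=f3('wrist');S=f3('side');N=f3('scene')
for n,i in(('w',W),('s',S),('n',N)):cv2.imwrite(f'pics/raw_h{n}.png',i)
d=vision.camera_info('side');s=vision.camera_info('scene')
us=proj(d,(t[0],t[1],55)).astype(int);un=proj(s,(t[0],t[1],55)).astype(int)
z=lambda i,u:cv2.resize(i[u[1]-40:u[1]+40,u[0]-50:u[0]+50],(400,320),interpolation=cv2.INTER_CUBIC)
cv2.imwrite('pics/h.png',np.hstack([cv2.resize(W[150:330,170:350],(400,400)),cv2.resize(np.vstack([z(S,us),z(N,un)]),(250,400))]))
print(ctrl.read_time())
E
```

```text
(array([ 498.22008722, -262.63036702]), np.float64(-4.061599572527636), np.float64(176.49798698622547), np.float64(64.69409326191555), np.float64(46.202603411216))
(array([ 487.98779271, -261.95634221]), np.float64(-3.853317272266955), np.float64(176.38016084146423), np.float64(99.41339023584887), np.float64(78.82530901952885))
frame via carton [ 488.64342491 -251.97785804]
target [ 495.32722097 -259.09919966    0.        ] 86.24080774572377
[ 495.65879107 -259.28081448  101.55611769] [ 495.32722097 -259.09919966    0.        ] [ 0.17484563 -0.14124513 -1.52722113] [-1.79973775e+02  5.28142755e-02  1.76240083e+02]
20.9583
```

View pics/h.png

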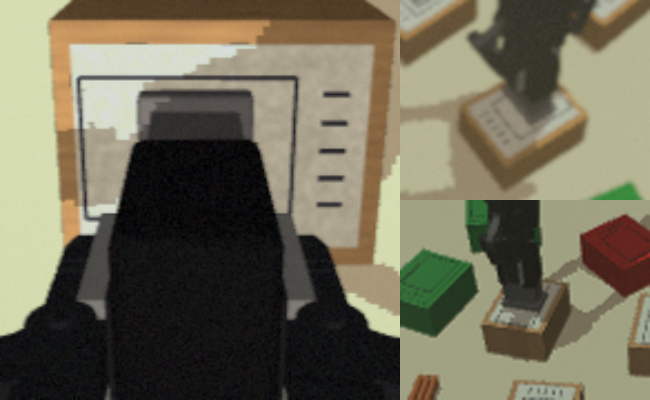

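The hover shows the stamp turned 90° to the frame. One of my averaged angles was 180° out, which made the mean wrong. It hasn't touched anything. The correct yaw is -3.76°, and both centre estimates agree at (498.1,-262.6). I'll lift, turn and re-check.

```bash
python3 - <<'E'
from h import *
import json
yaw=np.radians(-3.76);t=np.array([498.1,-262.6])
q=down(yaw+np.pi/2)
p=np.r_[t,0]-Ro.from_quat(q).apply([.3,0,0])
json.dump({'p':p.tolist(),'yaw':yaw,'t':t.tolist()},open('t.json','w'))
x=np.array(ctrl.read_tcp_pos());ctrl.line_to((x[0],x[1],150),feed=120)
ctrl.move_pose((p[0],p[1],150),q);ctrl.line_to((p[0],p[1],99),feed=80);ctrl.hold(.3)
print(ctrl.read_tcp_pos(),p,ctrl.read_wrist_force(),Ro.from_quat(ctrl.read_tcp_rot()).as_euler('xyz',degrees=True))
f3=lambda n:vision.snapshot(n)[:,:,::-1]
w=vision.camera_info('wrist')
W=f3('wrist');S=f3('side');N=f3('scene')
for n,i in(('w',W),('s',S),('n',N)):cv2.imwrite(f'pics/raw_i{n}.png',i)
us=proj(vision.camera_info('side'),(t[0],t[1],55)).astype(int);un=proj(vision.camera_info('scene'),(t[0],t[1],55)).astype(int)
z=lambda i,u:cv2.resize(i[u[1]-40:u[1]+40,u[0]-50:u[0]+50],(375,300),interpolation=cv2.INTER_CUBIC)
cv2.imwrite('pics/i.png',np.hstack([cv2.resize(W[150:300,185:335],(425,600)[::1]) if 0 else cv2.resize(W[150:330,170:350],(425,425),interpolation=cv2.INTER_CUBIC),cv2.resize(np.vstack([z(S,us),z(N,un)]),(266,425))]))
ux=np.array([np.cos(yaw),np.sin(yaw)]);uy=np.array([-ux[1],ux[0]])
for a,b in((-32,23),(-32,-23)):print('frame corner',((proj(w,np.r_[t+a*ux+b*uy,50])-(170,150))*425/180).round(1))
print(ctrl.read_time())
E
```

```text
[ 498.43182235 -263.12141104   99.56101591] [ 498.08032681 -262.89935425    0.        ] [ 0.90128768 -0.23063771 -1.82636649] [1.79946027e+02 2.81116860e-02 8.62372458e+01]
frame corner [292.7  63.2]
frame corner [123.6  63.1]
26.6583
```

View pics/i.png

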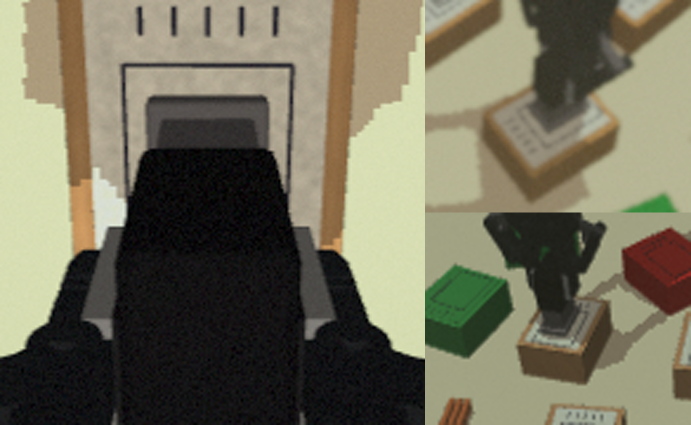

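The stamp is now aligned. The frame corners are at (124,65) and (294,65), giving a centre column of 209, and the foot spans 146 to 270, centre 208. Its long side runs along the frame's. Pressing in small steps.

```bash
python3 - <<'E'
from h import *
import json
T=json.load(open('t.json'));p=T['p']
f0=np.mean([ctrl.read_wrist_force()[2] for _ in range(5)])
z=97.5;log=[]
def step(z):
    ctrl.line_to((p[0],p[1],z),feed=20);ctrl.hold(.2)
    r=ctrl.read_tcp_pos();f=np.array(ctrl.read_wrist_force())-[0,0,f0]
    print(z,np.round(r,2),f.round(2),round(ctrl.read_time(),1));return r[2],f[2]
while z>86:
    zr,f=step(z)
    if f>2.5:break
    z-=1
# sink estimate from force, then go on towards 6.3 N (spring 6.1)
while f<5.9 and z>82:
    z-=min(2,max(.5,(6.2-f)/.45*.8)); zr,f=step(z)
print(ctrl.read_opening())
E
```

```text
97.5 [ 498.08 -262.88   97.47] [ 0.63 -0.04 -1.2 ] 27.1
96.5 [ 498.1  -262.9    96.51] [-0.35 -0.19 -1.78] 27.6
95.5 [ 498.08 -262.91   95.52] [ 0.55  0.34 -0.52] 28.0
94.5 [ 498.08 -262.92   94.5 ] [ 0.8   0.4  -0.91] 28.5
93.5 [ 498.07 -262.89   93.49] [-0.08 -0.28 -1.45] 28.9
92.5 [ 498.34 -263.05   92.84] [-0.87  0.01  1.61] 29.4
91.5 [ 498.32 -263.04   91.68] [-0.19 -0.37  2.24] 29.8
90.5 [ 498.32 -263.04   90.63] [ 0.76 -0.9   3.57] 30.3
88.5 [ 498.33 -263.07   88.7 ] [ 1.47 -0.17  3.56] 30.7
86.5 [ 498.33 -263.06   86.69] [ 0.75 -0.62  5.17] 31.2
84.67464530438983 [ 498.34 -263.07   84.98] [ 0.76 -1.12  4.63] 31.6
82.67464530438983 [ 498.34 -263.09   83.12] [ 1.39 -0.44  6.56] 32.1
0.34789028333718996
```

Contact was at z of about 92.9, which agrees with the grasp height (64.8-22+50). The reading of 83.1 is about 9.7 mm of sink, a little deep, so I'll ease back to about 8 mm, average the noisy force and look.

```bash
python3 - <<'E'
from h import *
import json
T=json.load(open('t.json'));p=T['p'];t=np.array(T['t'])
ctrl.line_to((p[0],p[1],84.7),feed=15);ctrl.hold(.3)
fs=[]
for _ in range(15):ctrl.hold(.05);fs.append(ctrl.read_wrist_force())
print(ctrl.read_tcp_pos(),np.mean(fs,0),np.std(fs,0),ctrl.read_opening())
f3=lambda n:vision.snapshot(n)[:,:,::-1]
W=f3('wrist');S=f3('side');N=f3('scene')
us=proj(vision.camera_info('side'),(t[0],t[1],60)).astype(int);un=proj(vision.camera_info('scene'),(t[0],t[1],60)).astype(int)
z=lambda i,u:cv2.resize(i[u[1]-35:u[1]+35,u[0]-44:u[0]+44],(375,300),interpolation=cv2.INTER_CUBIC)
cv2.imwrite('pics/j.png',np.hstack([cv2.resize(W[150:330,170:350],(425,425),interpolation=cv2.INTER_CUBIC),cv2.resize(np.vstack([z(S,us),z(N,un)]),(266,425))]))
print(ctrl.read_time())
E
```

```text
[ 498.31380522 -263.0583186    84.99211785] [ 0.88859298 -0.82925684  5.52887152] [0.52831952 0.34102204 0.68719102] 0.3443098556595544
33.5417
```

View pics/j.png

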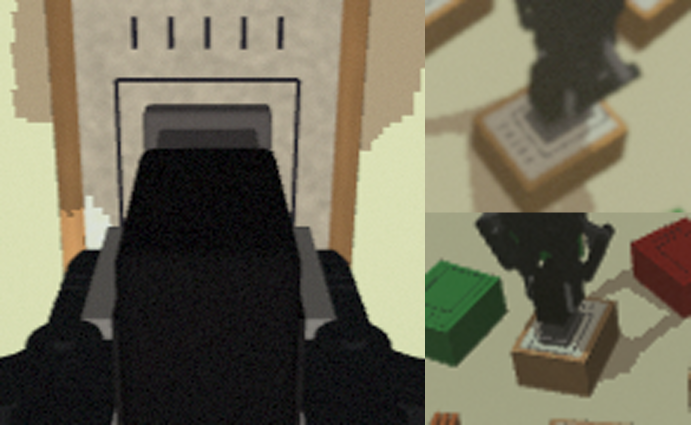

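The foot is centred: frame 116–299 and foot 144–270 share a centre column, with about 7 mm to the near frame line. The cap-to-foot gap closed by about 7.5 mm. Handing in.

```bash
python3 -c "
from h import *
workorder.job_done();print(ctrl.read_time())"
```

```text
the job is handed in; nothing more can be done
the job is handed in; nothing more can be done
```

I pulled the drawer out about 145 mm and took out the stamp. I set it upright in the empty frame, long side along the frame's, and pressed it. I handed the job in at about 34 s with the stamp still gripped and pressed.

**Last checks:**
- **Centring:** the foot's centre line across the frame matches the frame's to within about 0.2 mm. The gap to the near frame line is about 6.5–7 mm; 7 is ideal.
- **Cap sink:** about 8 mm by arm height, and about 7.5 mm from the picture.
- **Force:** about 7 N more than when carrying the stamp, with roughly ±0.7 N of noise. That agrees with about half travel, about 6 N of spring plus the stamp's weight resting on the carton.

**What went less smoothly:**
- **Wrong angle at first:** an angle-averaging slip made me hover about 9 mm above the carton with the stamp turned 90°. The camera check caught it before any contact, and I lifted, turned and re-checked.
- **Pressed too deep briefly:** the press went to about 9.7 mm, still short of the 16 mm stop. I eased it back to about 8 mm without lifting the stamp.
- **Not checked:** I took no full picture at the end. I saw no contact with the other cartons, the cup or the pencils, but I did not re-measure where they are.

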